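# Change-out of the air filter in a bottle thawer

## Robot

A 6-joint arm with a two-finger parallel gripper is mounted at the origin on the work surface. World frame = base frame: x ahead of the robot, y to its left, z up, the work surface at z = 0. Lengths are in m, angles in rad, forces in N, time in s.
With the tool pointing down it reaches from about 0.325 to 0.925 m from the base axis. Payload 3.1 kg.
Tool frame: the origin (TCP) lies midway between the tips of the shut fingers; the grasp point (between the pads) lies 19 mm behind it (ctrl.grasp_offset is the distance from the TCP to the grasp point, in m); z points along the fingers, y is the direction in which the jaws open and shut (so a half turn about z gives the same grasp; the last joint's range is limited). The gripper opens to 85 mm and grips with 20 to 120 N. Pads are 22 mm wide; open, the fingers measure 114 mm over their backs; the gripper's body (76 mm by 85 mm) begins 54 mm behind the grasp point. The pads swing forward as they close: fully open they stand 13 mm farther back than shut.
Start: joints at [1.166, 0.217, 1.613, -0, 1.311, -0.112], TCP at [0.18, 0.598, 0.231] pointing down, gripper open.
Joint ranges: [-2.75, 2.75], [-0.78, 2.1], [0.31, 2.55], [-1.13, 4.27], [0.13, 2.63], [-2.58, 2.58]. Speed limits (rad/s): [2.79, 2.79, 3.14, 3.14, 3.14, 3.14].

## Interface

Orientations are given as a rotation vector (axis times angle).
In Python, from plant import ctrl gives the robot as it stands.
- The arm moves only by the shell command python3 -m inch 'ROWS' [FORCE]. ROWS is JSON, a list that holds one entry, the list of rows, each a list of 7 numbers: the shift along the tool's x, y, z in cm, then the turn, a rotation vector about the tool's x, y, z in rad, then the finger opening in cm, from 0 to 8.54. In form: [[[x, y, z, ax, ay, az, claw], ...]]. A call has 1 to 8 rows; each row is the pose to reach, as a shift and turn from the pose commanded when the call began, along the tool's axes at that moment; what a row does not reach only later rows make up. A row lasts 1/12 s, in which the tool goes at most 41.7 mm and 7.16 degrees, less where a joint would pass 70% of its speed; a pose out of reach is approached as far as the arm can. A call with a gripper value outside its range is refused whole. The fingers move at their own pace and stop on an object; FORCE is the grip in N (left out, the last holds). Time passes only in rows, so rows that repeat a pose let the fingers close. It gives the time, the measured TCP pose, the force and the opening at its end, in the units of the state.
- ctrl.get_obs(): the state, without advancing time (a new reading comes with each control period).
- ctrl.grab_frame(name): name is "scene" or "top"; returns the picture (480x640x3 uint8, red, green, blue); there is no depth.
- ctrl.camera_model(name): a dict with "vfov" (degrees; the focal length in pixels is half the picture's height over the tangent of half this angle, whatever the lens; pixels are square), "cx", "cy" (the principal point, pixels), "rvec" (rotation vector, rad) and "tvec" (3), from world to camera coordinates, as OpenCV has them. Camera axes: x right, y down, z forward; pixel columns grow to the right and rows downward; lengths in m; the calibration is good to about 2 mm. A picture is of the moment at which its call begins. camera_model takes no time and is no camera call.
- ctrl.sign_off(): hands the job in, once; it reports no verdict.
The state is a dict: "clock": time; "joint_positions": joint angles; "joint_vel": joint speeds; "joint_efforts": joint torques, N m; "tool_pos": TCP position; "eef_rot": TCP orientation; "force": force on the tool from outside, world axes, zero at the start; "wrist_torque": the same for the moment, N m; "width": finger opening in m.
Only numpy, scipy, OpenCV 4.12 (cv2) and the standard library are available. Lean on these libraries where they do the work, as an engineer would, in place of code of your own. Each camera call takes 0.05 s, during which the arm holds its last target. There are 200 camera calls.

## Task

Take the used air-filter cartridge out of the bottle thawer. Its sliding cover is latched: take the pin tool from its stand, push the recessed release button in the cover right down with the pin and keep holding it down while you push the cover fully open to its stop, then put the pin tool back in its stand. Lift the cartridge out of the bay and set it down flat, without dropping it, in the empty clear bin; leave the cover open and the bottles and other things on the bench where they are.

Things in the scene. Friction and masses are not known exactly. Their poses are not given: they have to be found in the camera images.
- thawer: bench bottle thawer, white with teal trim, fixed, 300 mm deep (x) by 400 mm wide (y). Origin on the bench under its centre; x from its low front (robot's side) to its rear housing (198 mm high, three bottle caps on top up to 236 mm), y to the left, z up. Its front part is a deck sloping up to the rear at 35 degrees, from 83 to 197 mm high
- deck (a point): centre of the sloping deck surface, at (-60, 0, 140) mm in the thawer's frame; axes of the thawer. Here u = (cos35, 0, sin35) is the way up the slope and n = (-sin35, 0, cos35) the deck's outward normal. The deck is 200 mm along u. Two guide rails, 17 mm high off the deck, run along y 57 mm either side of this point
- bay_floor (a point): centre of the floor of the filter bay; axes of the thawer. The bay is sunk 60 mm (along n) into the right half of the deck, 130 mm along the thawer's y and 90 mm along u, open towards n; the cover closes it at the start. It holds the cartridge
- well_mouth (a point): centre of the mouth of the well in the cover's latch boss, a 44 x 44 mm block, 40 mm off the deck; travels with the cover. Axes u (x), y, n (z). The well, 14.5 mm square, runs straight in along -n; its bottom is the face of the release button (13 mm round), 26 mm below this point when up, 32 mm when down. The boss stands at the deck's centre when the cover is closed
- cover (a joint): slide of the cover to the thawer's +y (left): 0 closed, 0.14 m open at its stop. Grey plate 100 (u) x 202 (y) x 6 mm, top 10 mm off the deck, from 172 mm right to 30 mm left of its boss. Drags with 1.5 N. Slides only while the button is over 4 mm down; a tooth locks it at 0, 0.07 and 0.14 m (1.5 mm play) if the button comes up there. The pin can push it by the wall of the well
- release (a joint): travel of the release button along -n: 0 up, 0.006 m fully down on a hard stop; its spring takes 4 N to start, 7 N at the stop, and brings it back. At the open stop it springs up when let go and locks the cover open
- cartridge: used filter cartridge, about 160 g: white frame 84 (x) x 124 (y) x 26 mm thick with pleats on top and, across its middle, an upright pull rib 60 mm long (x), 14 mm thick (y), 30 mm high. Origin: centre of its underside, z out of the ribbed top. At the start it lies in the bay, tilted with the deck: x along u, y as the thawer's, z along n; 3 mm of play around it; it comes out straight along n
- rib_top (a point): centre of the top edge of the cartridge's rib, 56 mm above its underside; axes of the cartridge. At the start 4 mm below the deck surface
- pin_tool: pin tool, about 80 g, upright in its stand, pin down: black handle of 20 x 20 mm section (faces along its x and y), 80 mm long, on a round collar (32 mm wide, 6 mm thick); below it a steel pin 6 mm in diameter, 60 mm long. Origin at the collar's underside on the axis; z up along the handle, whose top is at 86 mm
- pin_tip (a point): end of the pin, 60 mm below the collar's underside, on the tool's axis
- pin_grip (a point): middle of the pin tool's handle, on its axis, 42 mm above the collar's underside, 102 mm from the pin's end
- tool_stand: tool stand, fixed: aluminium block 64 x 64 mm on a rubber foot 76 x 76 mm, 66 mm high in all, with one vertical bore; origin under its centre
- bore_mouth (a point): centre of the mouth of the stand's bore, 66 mm above the bench. The bore is 13 mm in diameter and 62 mm deep: the pin goes in until the collar rests on the block
- bin: empty clear plastic bin, 140 mm (x) by 200 mm (y), 55 mm high, walls and floor 4 mm, open on top, 0.5 kg; origin under its centre
- bottle_a: feeding bottle of milk with a white screw cap, 60 mm diameter, 114 mm tall, standing; origin under its centre. Bystander: leave it where it is
- bottle_b: feeding bottle of milk with a white screw cap, 60 mm diameter, 114 mm tall, standing; origin under its centre. Bystander: leave it where it is
- bottle_c: feeding bottle of milk with a white screw cap, 60 mm diameter, 114 mm tall, standing; origin under its centre. Bystander: leave it where it is
- wipes: round tub of wipes, 69 mm diameter, 120 mm tall; origin under its centre. Bystander: leave it where it is
- thermometer: probe thermometer lying on the bench, body 20 x 85 x 12 mm, thin probe 65 mm; origin under its body's centre. Bystander: leave it where it is
There are look-alikes about, which are no part of the job. Leave any blue look-alike of the bin alone.

How it is judged:
On the way, in this order (a step that is already met when the one before it is completed fails the run):
1. the pin of the pin tool holds the release button down while the cover is still closed (value of joint release above 0.0045 m and value of joint cover below 0.02 m and contact force between pin_tool and thawer above 1.5 N), for 0.05 s.
2. the cover is pushed to its open stop with the pin still holding the button down (value of joint cover above 0.135 m and value of joint release above 0.004 m and contact force between pin_tool and thawer above 1.5 N), for 0.03 s.
3. the cartridge is lowered to within 25 mm of the bin's floor while still held by the gripper (z of cartridge in the frame of bin below 0.029 m and horizontal distance between cartridge and bin below 0.06 m and contact force between the fingers and cartridge above 0.3 N), for 0.02 s.
At the end, for the whole second after the job is handed in: cartridge flat (within 6 degrees), rib up, on the bin's floor within 50 mm of its centre; pin tool upright in its stand's bore, collar within 6 mm of the block; cover within 5 mm of its open stop, release button up; bin upright; all at rest (z of cartridge in the frame of bin below 0.01 m and horizontal distance between cartridge and bin below 0.05 m and angle between each of cartridge, pin_tool's own z axis and vertical below 0.1 rad and linear speed of each of cartridge, pin_tool below 0.02 m/s and horizontal distance between pin_tip and bore_mouth below 0.008 m and z of pin_tip in the frame of tool_stand below 0.012 m and value of joint cover above 0.135 m and value of joint release below 0.002 m and angle between bin's own z axis and vertical below 0.05 rad); the robot touches nothing.
It fails at once if a bystander is moved more than 25 mm or knocked over (distance of any of bottle_a, bottle_b, bottle_c, wipes, thermometer from where it was at the start of the episode above 0.025 m or angle between any of bottle_a, bottle_b, bottle_c, wipes, thermometer's own z axis and vertical above 0.4 rad).
It fails at once if the bin is shoved more than 40 mm from its place (distance of bin from where it was at the start of the episode above 0.04 m).
It also fails if it takes over 72 s, if anything falls off the work surface, if the arm or the gripper's body presses on something with over 40 N, if the wrist force passes 120 N, or if a joint passes its speed limit or range.

## Working session

There is one attempt and no reset: what is moved stays moved. The work goes in short steps, Python scripts to look and compute and a shell command to move; the robot and the scene stay as the last step left them, time stands still between calls to the robot, and variables do not carry over. Pictures are saved under pics/ and viewed, about 8 in all and at most 12, crops included, and the job is handed in when it is done.

```bash
ls; mkdir -p pics; cat > h.py <<'E'
import numpy as np, cv2
from plant import ctrl
from scipy.spatial.transform import Rotation as R
def K(name):
    m=ctrl.camera_model(name); f=240/np.tan(np.radians(m['vfov'])/2)
    return np.array([[f,0,m['cx']],[0,f,m['cy']],[0,0,1]]),R.from_rotvec(np.ravel(m['rvec'])).as_matrix(),np.ravel(m['tvec'])
def ray(name,px):
    k,r,t=K(name); d=r.T@np.linalg.inv(k)@np.array([px[0],px[1],1.]); return -r.T@t,d
def onz(name,px,z):
    o,d=ray(name,px); return o+d*(z-o[2])/d[2]
def proj(name,p):
    k,r,t=K(name); q=k@(r@np.asarray(p,float)+t); return q[:2]/q[2]
def tri(a,b):  # two (name,px)
    o1,d1=ray(*a);o2,d2=ray(*b); s=np.linalg.lstsq(np.c_[d1,-d2],o2-o1,rcond=None)[0]
    p,q=o1+s[0]*d1,o2+s[1]*d2; return (p+q)/2,np.linalg.norm(p-q)
def snap(name,fn,crop=None,scale=1):
    im=ctrl.grab_frame(name); cv2.imwrite(f'pics/{fn}_full.png',im[:,:,::-1])
    if crop: x0,y0,x1,y1=crop; im=im[y0:y1,x0:x1]
    im=cv2.resize(im,None,fx=scale,fy=scale,interpolation=cv2.INTER_CUBIC)
    cv2.imwrite(f'pics/{fn}.png',im[:,:,::-1]); return im
E
python3 - <<'E'
from h import *
for n in('scene','top'):
    snap(n,n+'0'); m=ctrl.camera_model(n); print(n,m, ray(n,(320,240)))
o=ctrl.get_obs();print({k:np.round(v,3) for k,v in o.items()}, ctrl.grasp_offset)
E
```

```text
pics
scene {'vfov': 47.90435934806352, 'cx': 323.01695208279284, 'cy': 238.55090839022313, 'rvec': array([ 2.22081966,  1.49378034, -0.39234277]), 'tvec': array([-0.20064507, -0.32012348,  1.68259824])} (array([ 1.10776324, -0.2454729 ,  1.29864468]), array([-0.46042353,  0.18839634, -0.86749949]))
top {'vfov': 47.607725298552886, 'cx': 317.11413848067286, 'cy': 238.98786213590995, 'rvec': array([ 2.18068995, -2.17873734,  0.11064743]), 'tvec': array([-6.65258425e-04,  5.17972887e-01,  1.24109235e+00])} (array([0.40296632, 0.01287445, 1.2829883 ]), array([ 0.08908614, -0.01564565, -0.9959169 ]))
{'clock': np.float64(0.1), 'joint_positions': array([ 1.166,  0.218,  1.615,  0.   ,  1.311, -0.112]), 'joint_vel': array([ 0.001, -0.002, -0.004, -0.   ,  0.001, -0.   ]), 'joint_efforts': array([-1.0000e-03, -3.9807e+01, -3.0497e+01, -0.0000e+00,  4.0000e-03,
       -0.0000e+00]), 'tool_pos': array([0.18 , 0.598, 0.23 ]), 'eef_rot': array([-4.580e-01, -3.107e+00,  3.000e-03]), 'force': array([ 0.264, -0.423, -0.007]), 'wrist_torque': array([-0.013, -0.   , -0.006]), 'width': np.float64(0.085)} 0.0187
```

View pics/scene0.png

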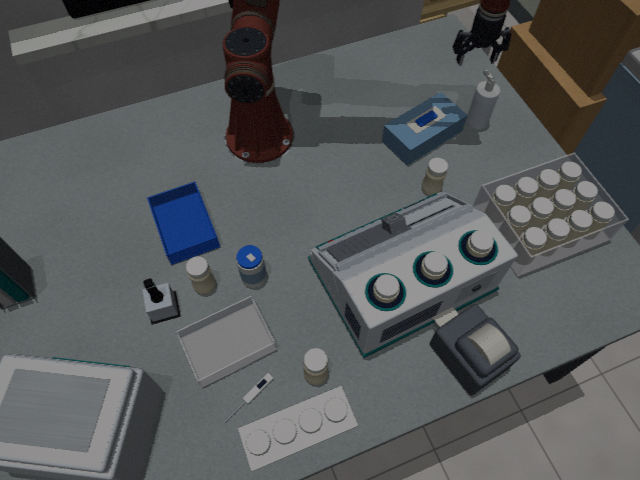

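View pics/top0.png

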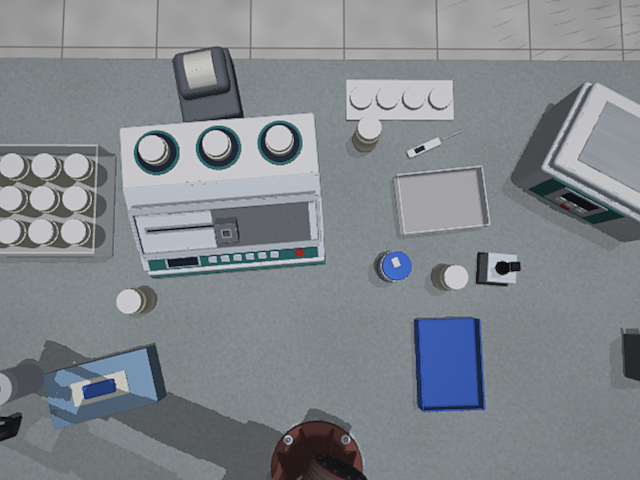

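The top view shows the thawer at (225,200) and its boss at (227,232). For the tool stand, the only candidate is the one holding the black handle, at (497,268). For the bin, the candidates are the clear one at (442,201) and the blue look-alike at (449,364), so I choose the clear one. In the scene view these are the boss (395,222), stand (158,300) and clear bin (226,340). Next I'll check them in one close crop mosaic.

```bash
python3 - <<'E'
from h import *
t=cv2.imread('pics/top0_full.png'); s=cv2.imread('pics/scene0_full.png')
def c(im,x,y,w=100,h=75): return cv2.resize(im[y:y+h,x:x+w],(400,300),interpolation=cv2.INTER_CUBIC)
cv2.imwrite('pics/mos.png',np.vstack([np.hstack([c(t,180,195),c(t,455,235)]),np.hstack([c(s,345,185),c(s,115,260)])]))
E
```

```text
(no output)
```

View pics/mos.png

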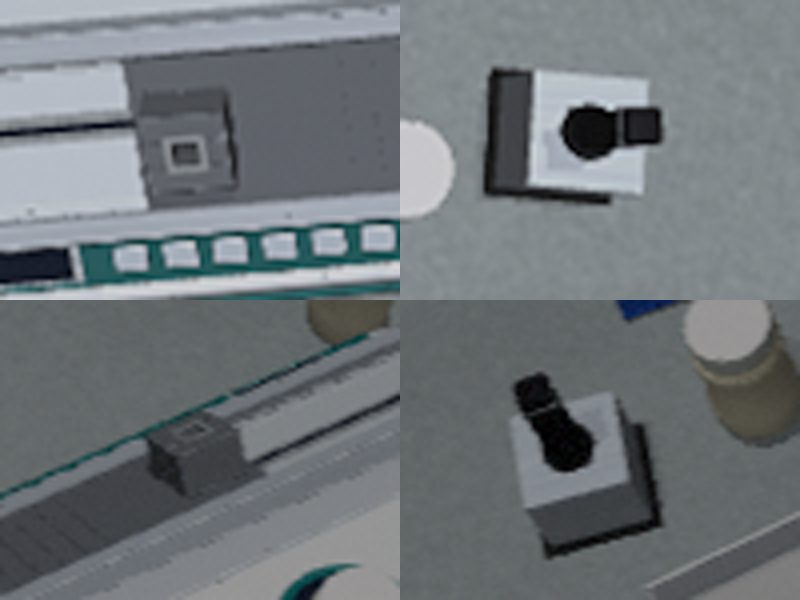

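The mosaic confirms the choices. The well mouth is at top (226.2,233.2) and scene (393.2,218). The collar is at top (502.5,268) and scene (156.8,295.8), and the handle top is at (515.5,266.8) and (148.2,282).

```bash
python3 - <<'E'
from h import *
np.set_printoptions(precision=4,suppress=True)
print('well',tri(('top',(226.25,233.25)),('scene',(393.25,218))), onz('top',(226.25,233.25),.1728))
print('collar',onz('top',(502.5,268),.071),onz('scene',(156.75,295.75),.071))
print('htop',tri(('top',(515.5,266.75)),('scene',(148.25,282))), onz('top',(515.5,266.75),.152))
for nm,z,ps in(('rear',.198,[(121,129),(313,114)]),('teal',0,[(150,275),(325,262.5)]),('railfront',.113,[(145,257),(324,246)])):
    a,b=[onz('top',p,z) for p in ps]; d=a-b; print(nm,a,b,'yaw',np.degrees(np.arctan2(-d[0],d[1])),np.linalg.norm(d))
P=[onz('top',p,.055)[:2] for p in[(395,174),(484,167),(490,226),(401,236)]]
print('bin',P,np.mean(P,0),[np.linalg.norm(P[i]-P[(i+1)%4]) for i in range(4)])
B=[onz('top',p,.066)[:2] for p in[(488.3,252.8),(515.5,255.2),(516,283),(487,282)]]; print('block',B,np.mean(B,0))
for p in [(366,133),(396,266),(454,277),(130,300)]: print('byst',onz('top',p,.115))
# yaw from corners by lines in the image
g=cv2.cvtColor(cv2.imread('pics/top0_full.png'),cv2.COLOR_BGR2GRAY)
for l in cv2.createLineSegmentDetector().detect(g)[0][:,0]:
    n=np.hypot(l[2]-l[0],l[3]-l[1])
    if (n>60 and 110<l[0]<330 and 100<l[1]<285) or (n>20 and 385<l[0]<530 and 160<l[1]<300): 
        z=.12 if l[0]<330 else .06
        a,b=onz('top',l[:2],z),onz('top',l[2:],z); d=(b-a); print(l.round(1),np.degrees(np.arctan2(-d[0],d[1])).round(2))
E
```

```text
well (array([0.517 , 0.1899, 0.1679]), np.float64(0.0035220744894576854)) [0.5159 0.1874 0.1728]
collar [ 0.4491 -0.4139  0.071 ] [ 0.452  -0.4118  0.071 ]
htop (array([ 0.4494, -0.4132,  0.1464]), np.float64(0.0031767883887110545)) [ 0.4487 -0.4127  0.152 ]
rear [0.726  0.4003 0.198 ] [0.7588 0.0101 0.198 ] yaw 4.800355101841306 0.3915728256965351
teal [0.4347 0.3917 0.    ] [ 0.4645 -0.0191  0.    ] yaw 4.137843959318588 0.41180705805068
railfront [0.4705 0.3701 0.113 ] [ 0.4946 -0.0141  0.113 ] yaw 3.596804649391673 0.38497653425895684
bin [array([ 0.6651, -0.1786]), array([ 0.682, -0.384]), array([ 0.5454, -0.3939]), array([ 0.5222, -0.1904])] [ 0.6037 -0.2867] [np.float64(0.20608437693958345), np.float64(0.13701624826857303), np.float64(0.20481390011738693), np.float64(0.14343260893381587)]
block [array([ 0.4834, -0.3847]), array([ 0.4781, -0.4459]), array([ 0.4158, -0.445 ]), array([ 0.418 , -0.3799])] [ 0.4488 -0.4139]
byst [ 0.7436 -0.1066  0.115 ]
byst [ 0.4516 -0.1688  0.115 ]
byst [ 0.428  -0.2933  0.115 ]
byst [0.3788 0.3986 0.115 ]
[514.7 270.2 491.8 277.8] 18.09
[310.7 
[... 488 characters left out ...]
 239.4 218.1 247.3] 4.7
[324.4 264.1 151.8 278.6] 4.83
[404.3 234.  480.7 225.9] -173.9
[119.4 129.3 122.7 193.1] 94.83
[474.4 170.  398.  177.9] 6.1
[131.9 204.8 313.2 190.1] -175.18
[482.3 222.  475.3 169.6] -84.04
[206.9 211.1 136.9 216.9] 4.89
[516.8 254.4 489.3 252. ] -4.97
[504.9 184.1 538.3 120.7] -118.89
[145.7 252.  214.3 246.3] -175.16
[263.2 197.4 141.9 207.3] 4.82
[238.8 110.7 227.   50.4] -78.49
[528.6 187.9 551.  177.6] -155.38
[395.  179.1 401.5 230.8] 96.41
[490.5 223.1 482.8 165.5] -83.96
[480.6 164.1 398.1 172.6] 6.07
[479.8 255.6 478.3 279.4] 84.89
[110.6 254.4 114.2 158.1] -90.09
[479.4 229.7 456.8 232. ] 6.02
[403.1 211.9 399.1 180.7] -83.63
[448.2 233.8 416.8 236.6] 5.1
```

```bash
cat >> h.py <<'E'
np.set_printoptions(precision=4,suppress=True)
def tool(yaw,tilt=0):
    p,t=np.radians([yaw,tilt]); y=np.array([-np.sin(p),np.cos(p),0]); z=np.array([np.sin(t)*np.cos(p),np.sin(t)*np.sin(p),-np.cos(t)])
    return np.c_[np.cross(y,z),y,z]
def go(pos,yaw,tilt=0,cur=None,pr=True):
    """shift (cm) and turn (rad) in present tool axes to bring the TCP to pos"""
    o=ctrl.get_obs(); p,r=cur or (o['tool_pos'],R.from_rotvec(o['eef_rot']).as_matrix())
    T=tool(yaw,tilt); print('shift',r.T@(np.asarray(pos)-p)*100,'turn',R.from_matrix(r.T@T).as_rotvec()); return np.asarray(pos),T
def st():
    o=ctrl.get_obs(); r=R.from_rotvec(o['eef_rot']).as_matrix()
    print('t',o['clock'].round(2),'pos',o['tool_pos'],'yaw',np.degrees(np.arctan2(-r[0,1],r[1,1])).round(2),'z',r[:,2],'F',o['force'],'w',o['width'])
E
python3 - <<'E'
from h import *
st()
c=go((.34,.32,.30),-16.8); c=go((.40,.0,.30),-16.8,cur=c); c=go((.449,-.4135,.25),-4.7,cur=c)
E
```

```text
Traceback (most recent call last):
  File "h.py", line 31, in st
    print('t',o['clock'].round(2),'pos',o['tool_pos'],'yaw',np.degrees(np.arctan2(-r[0,1],r[1,1])).round(2),'z',r[:,2],'F',o['force'],'w',o['width'])
              ^^^^^^^^^^^^^^^^
AttributeError: 'float' object has no attribute 'round'
```

```bash
sed -i "s/o\['clock'\].round(2)/round(float(o['clock']),2)/" h.py
python3 - <<'E'
from h import *
st()
c=go((.34,.32,.30),-16.8); c=go((.40,.0,.30),-16.8,cur=c); c=go((.449,-.4135,.25),-4.7,cur=c)
E
```

```text
t 0.1 pos [0.1801 0.5977 0.2301] yaw -16.78 z [-0.0009 -0.002  -1.    ] F [ 0.2638 -0.4235 -0.0068] w 0.08548065545706746
shift [-23.3254 -21.9893  -6.9515] turn [-0.0022 -0.0003  0.0004]
shift [-14.9929 -28.9      0.    ] turn [0. 0. 0.]
shift [-16.6423 -38.1689   5.    ] turn [ 0.      0.     -0.2112]
```

```bash
python3 -m inch '[[[-2,-1,-4,0,0,0,7],[-23.3,-22,-7,0,0,0,7],[-23.3,-22,-7,0,0,0,7],[-23.3,-22,-7,0,0,0,7],[-23.3,-22,-7,0,0,0,7],[-23.3,-22,-7,0,0,0,7],[-23.3,-22,-7,0,0,0,7],[-23.3,-22,-7,0,0,0,7]]]'
python3 -m inch '[[[-15,-28.9,0,0,0,0,7],[-15,-28.9,0,0,0,0,7],[-15,-28.9,0,0,0,0,7],[-15,-28.9,0,0,0,0,7],[-15,-28.9,0,0,0,0,7],[-15,-28.9,0,0,0,0,7],[-15,-28.9,0,0,0,0,7],[-15,-28.9,0,0,0,0,7]]]'
python3 - <<'E'
from h import *
st()
go((.449,-.4135,.25),-4.7)
E
```

```text
clock: 0.77
tool_pos: [0.3347, 0.3284, 0.2998]
eef_rot: [-0.457, -3.108, 0.001]
force: [1.0, -0.3, -0.7]
width: 0.0699
clock: 1.43
tool_pos: [0.3944, 0.0078, 0.2998]
eef_rot: [0.46, 3.107, -0.001]
force: [1.2, 1.0, 0.1]
width: 0.0699
t 1.43 pos [0.3944 0.0078 0.2998] yaw -16.85 z [ 0.0002 -0.0007 -1.    ] F [1.2237 1.0356 0.082 ] w 0.06994155510738007
shift [-17.4337 -38.7314   5.0095] turn [-0.0006  0.0003 -0.2121]
```

```bash
python3 -m inch '[[[-16.8,-38.2,5,0,0,-0.212,7],[-16.8,-38.2,5,0,0,-0.212,7],[-16.8,-38.2,5,0,0,-0.212,7],[-16.8,-38.2,5,0,0,-0.212,7],[-16.8,-38.2,5,0,0,-0.212,7],[-16.8,-38.2,5,0,0,-0.212,7],[-16.8,-38.2,5,0,0,-0.212,7],[-16.8,-38.2,5,0,0,-0.212,7]]]'
python3 -m inch '[[[0,0,0,0,0,0,7],[0,0,0,0,0,0,7],[0,0,0,0,0,0,7]]]'
python3 - <<'E'
from h import *
st()
go((.449,-.4135,.25),-4.7)
E
```

```text
clock: 2.1
tool_pos: [0.433, -0.3078, 0.261]
eef_rot: [-0.128, -3.139, -0.001]
force: [1.2, -1.0, 0.5]
width: 0.0702
clock: 2.35
tool_pos: [0.4331, -0.3054, 0.2611]
eef_rot: [-0.128, -3.138, -0.003]
force: [0.3, 0.6, 0.3]
width: 0.0698
t 2.35 pos [ 0.4331 -0.3054  0.2611] yaw -4.67 z [-0.0013  0.0019 -1.    ] F [0.2836 0.6499 0.2541] w 0.06984588955528968
shift [ -2.4677 -10.6505   1.0855] turn [ 0.0018 -0.0015  0.0006]
```

```bash
python3 -m inch '[[[-2.5,-10.6,1,0,0,0,7],[-2.5,-10.6,1,0,0,0,7],[-2.5,-10.6,1,0,0,0,7],[-2.5,-10.6,1,0,0,0,7],[-2.5,-10.6,4,0,0,0,7],[-2.5,-10.6,7.5,0,0,0,7],[-2.5,-10.6,7.5,0,0,0,7],[-2.5,-10.6,7.5,0,0,0,7]]]'
python3 - <<'E'
from h import *
st()
go((.4495,-.4132,.088),-4.7)
a=snap('top','t1',(440,200,560,320),3.3); b=snap('scene','s1',(100,220,220,340),3.3)
cv2.imwrite('pics/m1.png',np.hstack([a,b])[:,:,::-1])
E
```

```text
clock: 3.02
tool_pos: [0.4489, -0.4101, 0.1848]
eef_rot: [-0.124, -3.135, -0.008]
force: [0.6, -0.1, -1.0]
width: 0.0699
t 3.02 pos [ 0.4489 -0.4101  0.1848] yaw -4.52 z [-0.004   0.0051 -1.    ] F [ 0.5899 -0.1238 -1.006 ] w 0.06994282061577561
shift [-0.1301 -0.3539  9.6809] turn [ 0.0048 -0.0044  0.0031]
```

View pics/m1.png

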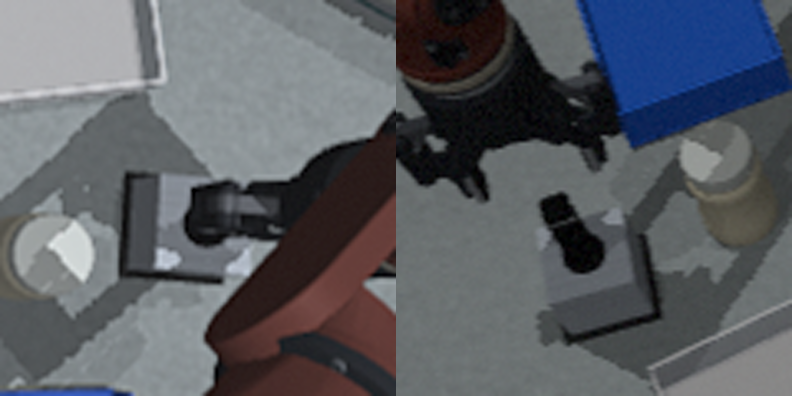

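The open fingers straddle the handle: in the scene crop the tips are at (478,190) and (600,160), and the handle top is at (555,205). I'll descend now.

```bash
python3 -m inch '[[[-0.1,-0.3,0,0,0,0,7],[-0.1,-0.3,3,0,0,0,7],[-0.1,-0.3,6,0,0,0,7],[-0.1,-0.3,9.6,0,0,0,7],[-0.1,-0.3,9.6,0,0,0,7],[-0.1,-0.3,9.6,0,0,0,7],[-0.1,-0.3,9.6,0,0,0,7]]]'
python3 - <<'E'
from h import *
st()
E
python3 -m inch '[[[0,0,0,0,0,0,3],[0,0,0,0,0,0,1.5],[0,0,0,0,0,0,1.5],[0,0,0,0,0,0,1.5],[0,0,0,0,0,0,1.5],[0,0,0,0,0,0,1.5],[0,0,0,0,0,0,1.5]]]' 60
python3 - <<'E'
from h import *
st()
a=snap('top','t2',(440,200,560,320),3.3); b=snap('scene','s2',(100,220,220,340),3.3)
cv2.imwrite('pics/m2.png',np.hstack([a,b])[:,:,::-1])
E
```

```text
clock: 3.7
tool_pos: [0.4521, -0.4182, 0.0937]
eef_rot: [0.127, 3.136, -0.005]
force: [1.2, 0.3, 0.6]
width: 0.0704
t 3.7 pos [ 0.4521 -0.4182  0.0937] yaw -4.62 z [ 0.0027 -0.0031 -1.    ] F [1.1717 0.2958 0.5798] w 0.07044598811469899
clock: 4.28
tool_pos: [0.4514, -0.4173, 0.0924]
eef_rot: [0.127, 3.138, -0.002]
force: [0.2, 1.2, 5.2]
width: 0.0191
t 4.28 pos [ 0.4514 -0.4173  0.0924] yaw -4.63 z [ 0.0014 -0.0014 -1.    ] F [0.2239 1.1881 5.2135] w 0.019091403899488543
```

```bash
python3 -m inch '[[[0,0,-2,0,0,0,1.5],[0,0,-5,0,0,0,1.5],[0,0,-8.5,0,0,0,1.5],[0,0,-12,0,0,0,1.5],[0,0,-15,0,0,0,1.5],[0,0,-17,0,0,0,1.5],[0,0,-17,0,0,0,1.5],[0,0,-17,0,0,0,1.5]]]' 100
python3 -m inch '[[[0,0,0,0,0,0,1.5],[0,0,0,0,0,0,1.5],[0,0,0,0,0,0,1.5]]]'
python3 - <<'E'
from h import *
st()
o=ctrl.get_obs(); r=R.from_rotvec(o['eef_rot']).as_matrix(); tip=o['tool_pos']+r[:,2]*(.102-.0187); print(tip)
im=[]
for n in('top','scene'):
    q=proj(n,tip).round().astype(int); print(n,q); x,y=q-50
    x=max(0,x);im.append(snap(n,n+'3',(x,y,x+100,y+100),4)); print(x,y)
cv2.imwrite('pics/m3.png',np.hstack(im)[:,:,::-1])
E
```

```text
clock: 5.05
tool_pos: [0.451, -0.4172, 0.2619]
eef_rot: [0.127, 3.137, -0.003]
force: [-0.3, 0.5, -1.5]
width: 0.0188
clock: 5.3
tool_pos: [0.4497, -0.4156, 0.2579]
eef_rot: [-0.127, -3.136, -0.006]
force: [0.1, 0.4, -0.4]
width: 0.0188
t 5.3 pos [ 0.4497 -0.4156  0.2579] yaw -4.63 z [-0.0032  0.0037 -1.    ] F [ 0.0671  0.4188 -0.4472] w 0.018760701795636082
[ 0.4494 -0.4153  0.1746]
top [521 266]
471 216
scene [143 277]
93 227
```

View pics/m3.png

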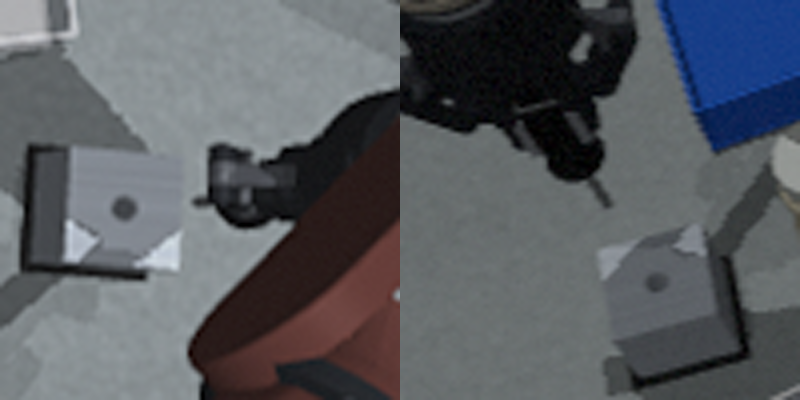

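The pin tip is at top (519.8,266.2) and scene (144.8,278.2). The bore is at top (502,268) and scene (157.2,297.5).

```bash
python3 - <<'E'
from h import *
print('tip',tri(('top',(519.75,266.25)),('scene',(144.75,278.25))),onz('top',(519.75,266.25),.17),onz('scene',(144.75,278.25),.17))
print('bore',onz('top',(502,268),.066),onz('scene',(157.25,297.5),.066))
for i in range(3):
    ctrl.grab_frame('top'); st()
# well target, closed
th=np.radians(4.85); W=np.array([.5165,.189,.1728]); T=tool(4.85,35); z=T[:,2]
print('n',-z)
for h in(.06,.0): # tip this far above mouth
    go(W-z*(.0833+h),4.85,35)
    print(W-z*(.0833+h))
E
```

```text
tip (array([ 0.4494, -0.4148,  0.1675]), np.float64(0.0017457919897465217)) [ 0.449  -0.4147  0.17  ] [ 0.4513 -0.4136  0.17  ]
bore [ 0.4493 -0.4146  0.066 ] [ 0.4544 -0.4125  0.066 ]
t 5.45 pos [ 0.4503 -0.4162  0.2593] yaw -4.63 z [-0.0016  0.0019 -1.    ] F [-0.2754 -0.2725  0.3945] w 0.018729658992153866
t 5.5 pos [ 0.4504 -0.4164  0.2598] yaw -4.63 z [-0.0012  0.0013 -1.    ] F [ 0.1149  0.3072 -0.6421] w 0.01881322232509036
t 5.55 pos [ 0.4505 -0.4165  0.2601] yaw -4.63 z [-0.0008  0.0009 -1.    ] F [-0.3017  0.2611 -0.3146] w 0.01899607047017713
n [-0.5715 -0.0485  0.8192]
shift [ 6.4198 59.534  -2.951 ] turn [-0.0497 -0.6102 -0.1606]
[0.4346 0.1821 0.2902]
shift [ 3.0213 60.0968  1.9616] turn [-0.0497 -0.6102 -0.1606]
[0.4689 0.185  0.241 ]
```

```bash
python3 -m inch '[[[0,2,-1,0,0,0,1.5],[1,6,-2,0,0,0,1.5],[2,10,-3,0,0,0,1.5],[2,14,-3,0,0,0,1.5],[3,18,-3,0,0,0,1.5],[4,22,-3,0,0,0,1.5],[4,26,-3,0,0,0,1.5],[4,28,-3,0,0,0,1.5]]]'
python3 -m inch '[[[0,2,0,0,0,0,1.5],[0,6,0,0,0,0,1.5],[0,10,0,0,0,0,1.5],[0,14,0,0,0,0,1.5],[0,18,0,0,0,0,1.5],[0,22,0,0,0,0,1.5],[0,25,0,0,0,0,1.5],[0,26,0,0,0,0,1.5]]]'
python3 - <<'E'
from h import *
st(); z=tool(4.85,35)[:,2]; go(np.array([.5165,.189,.1728])-z*(.0833+.06),4.85,35)
E
```

```text
clock: 6.22
tool_pos: [0.4328, -0.1306, 0.2911]
eef_rot: [0.124, 3.138, 0.003]
force: [0.9, -0.2, -0.1]
width: 0.0189
clock: 6.88
tool_pos: [0.4542, 0.1286, 0.2912]
eef_rot: [0.12, 3.139, 0.003]
force: [-0.3, -0.3, -1.2]
width: 0.0189
t 6.88 pos [0.4542 0.1286 0.2912] yaw -4.38 z [ 0.0007  0.0021 -1.    ] F [-0.3185 -0.2624 -1.151 ] w 0.018906912225934366
shift [2.3605 5.1755 0.1089] turn [-0.0472 -0.6088 -0.1567]
```

```bash
python3 -m inch '[[[2.3,5.1,0,-0.01,-0.12,-0.03,1.5],[2.3,5.1,0,-0.02,-0.24,-0.06,1.5],[2.3,5.1,0,-0.03,-0.36,-0.09,1.5],[2.3,5.1,0,-0.04,-0.48,-0.12,1.5],[2.3,5.1,0,-0.048,-0.6,-0.156,1.5],[2.3,5.1,0,-0.048,-0.609,-0.157,1.5],[2.3,5.1,0,-0.048,-0.609,-0.157,1.5],[2.3,5.1,0,-0.048,-0.609,-0.157,1.5]]]'
python3 -m inch '[[[0,0,0,0,0,0,1.5],[0,0,0,0,0,0,1.5],[0,0,0,0,0,0,1.5],[0,0,0,0,0,0,1.5],[0,0,0,0,0,0,1.5]]]'
python3 - <<'E'
from h import *
st(); z=tool(4.85,35)[:,2]; go(np.array([.5165,.189,.1728])-z*(.0833+.02),4.85,35)
E
```

```text
clock: 7.55
tool_pos: [0.4365, 0.1774, 0.2924]
eef_rot: [-0.101, 2.529, 0.031]
force: [0.7, 0.9, 0.1]
width: 0.0188
clock: 7.97
tool_pos: [0.4361, 0.1774, 0.2911]
eef_rot: [-0.102, 2.53, 0.03]
force: [-0.8, -0.2, -0.1]
width: 0.0186
t 7.97 pos [0.4361 0.1774 0.2911] yaw 4.6 z [ 0.571   0.0448 -0.8198] F [-0.7819 -0.2043 -0.1343] w 0.018615279142246356
shift [0.1427 0.4865 4.0139] turn [-0.0036 -0.0011 -0.0028]
```

```bash
python3 -m inch '[[[0.1,0.4,1.5,-0.002,0,-0.003,1.5],[0.1,0.5,3,-0.003,-0.001,-0.003,1.5],[0.1,0.5,4.5,-0.003,-0.001,-0.003,1.5],[0.1,0.5,4.5,-0.003,-0.001,-0.003,1.5],[0.1,0.5,4.5,-0.003,-0.001,-0.003,1.5],[0.1,0.5,4.5,-0.003,-0.001,-0.003,1.5],[0.1,0.5,4.5,-0.003,-0.001,-0.003,1.5],[0.1,0.5,4.5,-0.003,-0.001,-0.003,1.5]]]'
python3 - <<'E'
from h import *
o=ctrl.get_obs(); r=R.from_rotvec(o['eef_rot']).as_matrix(); tip=o['tool_pos']+r[:,2]*.0833; print(tip)
st(); im=[]
for n in('top','scene'):
    q=proj(n,tip).round().astype(int); print(n,proj(n,tip),proj(n,(.5165,.189,.1728))); x,y=q-30
    im.append(snap(n,n+'4',(x,y,x+60,y+60),6)); print(x,y)
st(); cv2.imwrite('pics/m4.png',np.hstack(im)[:,:,::-1])
E
```

```text
clock: 8.63
tool_pos: [0.4604, 0.1846, 0.2547]
eef_rot: [-0.108, 2.526, 0.034]
force: [-0.3, 0.2, -0.5]
width: 0.0188
[0.5082 0.1887 0.1866]
t 8.63 pos [0.4604 0.1846 0.2547] yaw 4.88 z [ 0.5734  0.0489 -0.8178] F [-0.266   0.2171 -0.5165] w 0.01876649568056784
top [224.4893 236.3663] [225.479  232.9528]
194 206
scene [391.4241 211.3205] [392.364  216.9674]
361 181
t 8.73 pos [0.4603 0.1846 0.2545] yaw 4.88 z [ 0.5732  0.0487 -0.818 ] F [ 0.2723 -0.6727  0.0874] w 0.01878127072687154
```

View pics/m4.png

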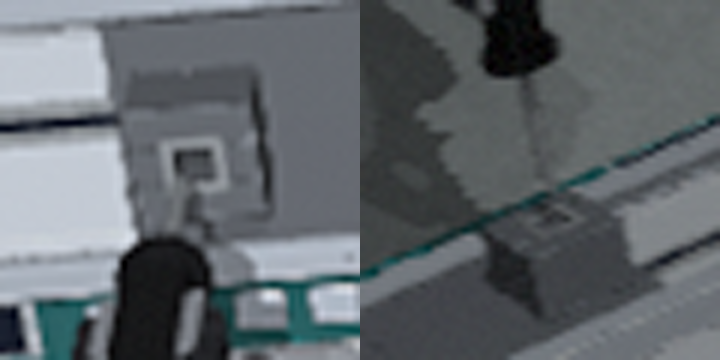

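The tip is at top (225.2,236.8) and the well at (226.3,233.5). In the scene view they are at (391.5,211.8) and (393.2,216.8). The relative offsets agree with the prediction to about 1 mm, so I'll insert.

```bash
python3 -m inch '[[[0.05,0.1,1,0,0,0,1.5],[0.05,0.1,2,0,0,0,1.5],[0.05,0.1,3,0,0,0,1.5],[0.05,0.1,3.7,0,0,0,1.5],[0.05,0.1,3.7,0,0,0,1.5],[0.05,0.1,3.7,0,0,0,1.5]]]'
python3 - <<'E'
from h import *
o=ctrl.get_obs(); r=R.from_rotvec(o['eef_rot']).as_matrix(); tip=o['tool_pos']+r[:,2]*.0833
st(); print('depth rel mouth, tool axes',r.T@(tip-[.5165,.189,.1728]), 'F tool',r.T@o['force'])
E
```

```text
clock: 9.23
tool_pos: [0.4806, 0.1871, 0.2226]
eef_rot: [-0.108, 2.529, 0.033]
force: [0.0, 0.8, -0.4]
width: 0.0189
t 9.23 pos [0.4806 0.1871 0.2226] yaw 4.86 z [ 0.5713  0.0479 -0.8194] F [ 0.0228  0.846  -0.3877] w 0.018870772669782244
depth rel mouth, tool axes [0.0009 0.0011 0.0219] F tool [0.1445 0.8413 0.3713]
```

```bash
cat > f.py <<'E'
from h import *
o=ctrl.get_obs(); r=R.from_rotvec(o['eef_rot']).as_matrix(); tip=o['tool_pos']+r[:,2]*.0833
st(); print('rel mouth, tool axes',r.T@(tip-[.5165,.189,.1728]), 'F tool',r.T@o['force'])
E
python3 -m inch '[[[0,0,0.4,0,0,0,1.5],[0,0,0.7,0,0,0,1.5],[0,0,0.9,0,0,0,1.5],[0,0,1.0,0,0,0,1.5],[0,0,1.1,0,0,0,1.5],[0,0,1.1,0,0,0,1.5],[0,0,1.1,0,0,0,1.5]]]' 120; python3 f.py
```

```text
clock: 9.82
tool_pos: [0.4871, 0.188, 0.2168]
eef_rot: [-0.107, 2.528, 0.033]
force: [-21.4, -3.4, 17.4]
width: 0.0186
t 9.82 pos [0.4871 0.188  0.2168] yaw 4.85 z [ 0.5725  0.0482 -0.8185] F [-21.4056  -3.3855  17.3666] w 0.018565121000306828
rel mouth, tool axes [-0.0012  0.0015  0.0304] F tool [  7.7145  -1.5719 -26.6323]
```

```bash
python3 -m inch '[[[-0.05,0,-0.15,0,0,0,1.5],[-0.05,0.3,-0.15,0,0,0,1.5],[-0.05,0.8,-0.15,0,0,0,1.5],[-0.05,1.5,-0.15,0,0,0,1.5],[-0.05,2.3,-0.15,0,0,0,1.5],[-0.05,3.2,-0.15,0,0,0,1.5],[-0.05,4.2,-0.15,0,0,0,1.5],[-0.05,5.2,-0.15,0,0,0,1.5]]]' ; python3 f.py
```

```text
clock: 10.48
tool_pos: [0.4821, 0.2396, 0.2169]
eef_rot: [-0.107, 2.528, 0.032]
force: [-10.7, -3.3, 9.0]
width: 0.0184
t 10.48 pos [0.4821 0.2396 0.2169] yaw 4.81 z [ 0.5723  0.047  -0.8187] F [-10.6532  -3.2662   8.9666] w 0.018389288260976286
rel mouth, tool axes [-0.0008  0.0532  0.0299] F tool [  3.768   -2.374  -13.5914]
```

```bash
python3 -m inch '[[[0,1,0,0,0,0,1.5],[0,2.2,0,0,0,0,1.5],[0,3.4,0,0,0,0,1.5],[0,4.6,0,0,0,0,1.5],[0,5.8,0,0,0,0,1.5],[0,7,0,0,0,0,1.5],[0,8,0,0,0,0,1.5],[0,8.6,0,0,0,0,1.5]]]' ; python3 f.py
python3 -m inch '[[[0,0.2,0,0,0,0,1.5],[0,0.4,0,0,0,0,1.5],[0,0.6,0,0,0,0,1.5],[0,0.8,0,0,0,0,1.5],[0,0.8,0,0,0,0,1.5],[0,0.8,0,0,0,0,1.5]]]' ; python3 f.py
```

```text
clock: 11.15
tool_pos: [0.4747, 0.3263, 0.2169]
eef_rot: [-0.108, 2.528, 0.034]
force: [-8.7, -2.4, 10.0]
width: 0.0188
t 11.15 pos [0.4747 0.3263 0.2169] yaw 4.88 z [ 0.5725  0.0487 -0.8185] F [-8.7372 -2.371   9.9656] w 0.018827684349310866
rel mouth, tool axes [-0.0008  0.1404  0.03  ] F tool [  1.5646  -1.621  -13.2739]
clock: 11.65
tool_pos: [0.4744, 0.3294, 0.2168]
eef_rot: [-0.106, 2.529, 0.019]
force: [-9.6, -12.8, 14.1]
width: 0.0186
t 11.65 pos [0.4744 0.3294 0.2168] yaw 4.62 z [ 0.5718  0.0378 -0.8196] F [ -9.5999 -12.8384  14.1166] w 0.018556145513971452
rel mouth, tool axes [-0.0009  0.1428  0.0285] F tool [  0.6727 -12.1668 -17.5436]
```

```bash
python3 -m inch '[[[0,0,0.15,0,0,0,1.5],[0,0,0.2,0,0,0,1.5],[0,0,0.2,0,0,0,1.5],[0,-0.1,0.2,0,0,0,1.5],[0,-0.2,0.2,0,0,0,1.5],[0,-0.2,0.2,0,0,0,1.5]]]' ; python3 f.py
python3 -m inch '[[[0,-0.15,-0.5,0,0,0,1.5],[0,-0.2,-1.2,0,0,0,1.5],[0,-0.2,-2,0,0,0,1.5],[0,-0.2,-3,0,0,0,1.5],[0,-0.2,-4.5,0,0,0,1.5],[0,-0.2,-6.5,0,0,0,1.5],[0,-0.2,-8,0,0,0,1.5],[0,-0.2,-8,0,0,0,1.5]]]' ; python3 f.py
```

```text
clock: 12.15
tool_pos: [0.4751, 0.3289, 0.2167]
eef_rot: [-0.104, 2.529, 0.025]
force: [-19.3, -10.7, 21.7]
width: 0.0188
t 12.15 pos [0.4751 0.3289 0.2167] yaw 4.62 z [ 0.572   0.0414 -0.8192] F [-19.2783 -10.6981  21.75  ] w 0.018831929508206436
rel mouth, tool axes [-0.0011  0.1425  0.0295] F tool [  4.0085  -9.2389 -29.2871]
clock: 12.82
tool_pos: [0.4301, 0.3276, 0.2835]
eef_rot: [-0.108, 2.523, 0.042]
force: [-0.0, -0.1, 0.2]
width: 0.0186
t 12.82 pos [0.4301 0.3276 0.2835] yaw 5.01 z [ 0.5761  0.0547 -0.8155] F [-0.0296 -0.0893  0.1762] w 0.018644647144549175
rel mouth, tool axes [-0.0034  0.1462 -0.0492] F tool [-0.0718 -0.0855 -0.1656]
```

Next I check the cover state and whether the pin has shifted in the grip.

```bash
python3 - <<'E'
from h import *
o=ctrl.get_obs(); r=R.from_rotvec(o['eef_rot']).as_matrix(); tip=o['tool_pos']+r[:,2]*.0833; print(tip,proj('top',tip),proj('scene',tip))
a=snap('top','t5',(120,170,330,290),3.8); b=snap('scene','s5',(310,140,520,260),3.8)
cv2.imwrite('pics/m5.png',cv2.resize(np.vstack([a,b]),(525,600))[:,:,::-1])
E
```

```text
[0.4781 0.3322 0.2156] [148.5667 250.1009] [439.5979 177.3002]
```

View pics/m5.png

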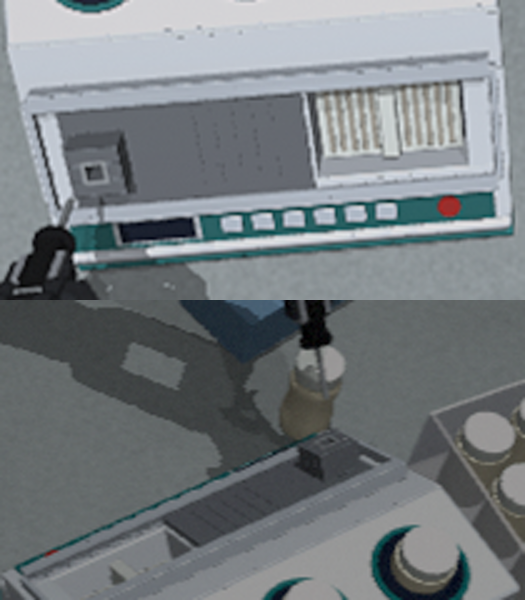

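The cover is fully open, with the boss at crop (94,173) and the cartridge rib visible at crop (389,125), i.e. full frame (275.6,220). The pin still matches the FK prediction to about 1 px. I'll return the tool to its stand now.

```bash
python3 - <<'E'
from h import *
print('boss',onz('top',(157.6,239.2),.1728))
c=go((.40,.28,.30),-4.7); c=go((.42,-.06,.30),-4.7,cur=c); c=go((.4497,-.4152,.27),-4.7,cur=c)
E
```

```text
boss [0.5035 0.3272 0.1728]
shift [ 1.622  -4.3629 -3.5714] turn [0.0533 0.6115 0.1626]
shift [ -4.7792 -33.7218   0.    ] turn [0. 0. 0.]
shift [ -5.8705 -35.1572   3.    ] turn [0. 0. 0.]
```

```bash
python3 -m inch '[[[0.5,-1,-3.5,0.01,0.12,0.03,1.5],[1.6,-4.4,-3.6,0.02,0.24,0.06,1.5],[1.6,-4.4,-3.6,0.03,0.36,0.09,1.5],[1.6,-4.4,-3.6,0.04,0.48,0.12,1.5],[1.6,-4.4,-3.6,0.053,0.59,0.16,1.5],[1.6,-4.4,-3.6,0.053,0.611,0.162,1.5],[1.6,-4.4,-3.6,0.053,0.611,0.162,1.5]]]'
python3 -m inch '[[[-0.5,-4,0,0,0,0,1.5],[-1,-8,0,0,0,0,1.5],[-1.5,-12,0,0,0,0,1.5],[-2,-16,0,0,0,0,1.5],[-3,-20,0,0,0,0,1.5],[-3.5,-24,0,0,0,0,1.5],[-4,-28,0,0,0,0,1.5],[-4.8,-31,0,0,0,0,1.5]]]'
python3 -m inch '[[[-0.5,-4,0,0,0,0,1.5],[-1,-8,0,0,0,0,1.5],[-2,-12,0,0,0,0,1.5],[-3,-16,1,0,0,0,1.5],[-4,-20,1,0,0,0,1.5],[-5,-24,2,0,0,0,1.5],[-5.5,-28,2,0,0,0,1.5],[-5.8,-31,3,0,0,0,1.5]]]'
python3 - <<'E'
from h import *
st(); go((.4497,-.4152,.25),-4.7)
E
```

```text
clock: 13.5
tool_pos: [0.4014, 0.2782, 0.2978]
eef_rot: [-0.133, -3.136, 0.006]
force: [-0.2, -1.0, -0.6]
width: 0.0187
clock: 14.17
tool_pos: [0.4207, -0.0361, 0.2992]
eef_rot: [-0.129, -3.139, 0.007]
force: [0.5, 0.8, -0.8]
width: 0.0187
clock: 14.83
tool_pos: [0.4546, -0.3507, 0.2712]
eef_rot: [0.129, 3.138, -0.01]
force: [0.3, -0.1, 0.1]
width: 0.0188
t 14.83 pos [ 0.4546 -0.3507  0.2712] yaw -4.71 z [ 0.0008 -0.0065 -1.    ] F [ 0.3053 -0.0629  0.073 ] w 0.01879367375259424
shift [-0.0351 -6.4514  2.1592] turn [-0.0065  0.0013 -0.0002]
```

```bash
python3 -m inch '[[[0,-2.5,1,-0.003,0,0,1.5],[0,-5,2,-0.005,0,0,1.5],[0,-6.3,2.2,-0.005,0,0,1.5],[0,-6.3,2.2,-0.005,0,0,1.5],[0,-6.3,4,-0.005,0,0,1.5],[0,-6.3,6,-0.005,0,0,1.5],[0,-6.3,7.8,-0.005,0,0,1.5],[0,-6.3,7.8,-0.005,0,0,1.5]]]'
python3 -m inch '[[[0,0,0,0,0,0,1.5],[0,0,0,0,0,0,1.5],[0,0,0,0,0,0,1.5],[0,0,0,0,0,0,1.5],[0,0,0,0,0,0,1.5],[0,0,0,0,0,0,1.5]]]'
python3 - <<'E'
from h import *
st(); go((.4497,-.4152,.159),-4.7)
a=snap('top','t6',(470,220,550,300),5); b=snap('scene','s6',(110,250,190,330),5)
st();cv2.imwrite('pics/m6.png',np.hstack([a,b])[:,:,::-1])
E
```

```text
clock: 15.5
tool_pos: [0.4476, -0.4067, 0.1891]
eef_rot: [-0.127, -3.133, -0.013]
force: [-1.2, 0.3, -2.2]
width: 0.019
clock: 16.0
tool_pos: [0.4494, -0.4113, 0.194]
eef_rot: [0.13, 3.139, 0.002]
force: [0.1, 0.3, -0.9]
width: 0.0186
t 16.0 pos [ 0.4494 -0.4113  0.194 ] yaw -4.74 z [ 0.0003  0.0014 -1.    ] F [ 0.0737  0.2819 -0.8665] w 0.01864445259307892
shift [-0.0592 -0.3882  3.5008] turn [ 0.0014  0.0002 -0.0007]
t 16.1 pos [ 0.4491 -0.4112  0.1935] yaw -4.75 z [-0.0003  0.0021 -1.    ] F [-0.3449 -0.7949 -0.8195] w 0.018818244159044747
```

View pics/m6.png

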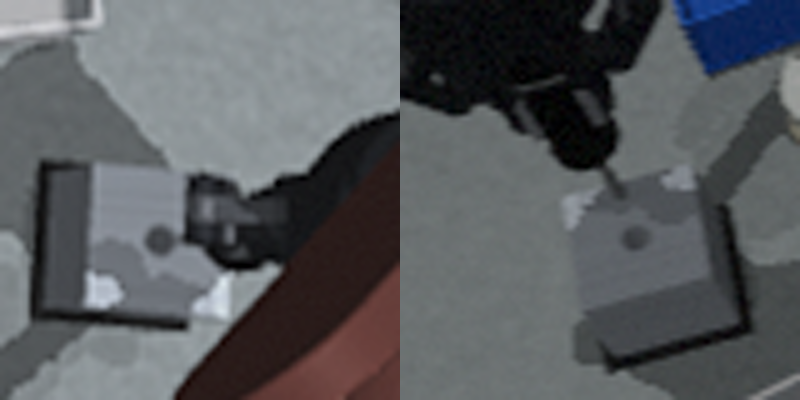

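```bash
python3 -m inch '[[[0,-0.2,0.5,0,0,0,1.5],[-0.05,-0.4,1,0,0,0,1.5],[-0.05,-0.4,2,0,0,0,1.5],[-0.05,-0.4,3,0,0,0,1.5],[-0.05,-0.4,3.5,0,0,0,1.5],[-0.05,-0.4,3.5,0,0,0,1.5],[-0.05,-0.4,3.5,0,0,0,1.5],[-0.05,-0.4,3.5,0,0,0,1.5]]]'
python3 -m inch '[[[0,0,0,0,0,0,1.5],[0,0,0,0,0,0,1.5],[0,0,0,0,0,0,1.5],[0,0,0,0,0,0,1.5],[0,0,0,0,0,0,1.5]]]'
python3 - <<'E'
from h import *
p=[]
for i in range(8): ctrl.grab_frame('top'); p.append(ctrl.get_obs()['tool_pos'])
print(np.mean(p,0)); st()
E
```

```text
clock: 16.77
tool_pos: [0.4493, -0.415, 0.1581]
eef_rot: [-0.13, -3.138, -0.004]
force: [-0.6, -0.7, -0.2]
width: 0.0187
clock: 17.18
tool_pos: [0.4493, -0.415, 0.1583]
eef_rot: [-0.13, -3.138, -0.004]
force: [0.8, 0.3, -0.6]
width: 0.0182
[ 0.4492 -0.4149  0.1581]
t 17.58 pos [ 0.4492 -0.4149  0.158 ] yaw -4.74 z [-0.0008  0.0026 -1.    ] F [ 0.232   1.0801 -1.1266] w 0.018537202297853578
```

```bash
python3 -m inch '[[[0,0,0.5,0,0,0,1.5],[0,0,1,0,0,0,1.5],[0,0,1.5,0,0,0,1.5],[0,0,2,0,0,0,1.5],[0,0,2,0,0,0,1.5]]]'; python3 - <<'E'
from h import *
st()
E
```

```text
clock: 18.0
tool_pos: [0.4483, -0.4139, 0.136]
eef_rot: [-0.13, -3.136, -0.008]
force: [0.3, 0.6, -0.2]
width: 0.0187
t 18.0 pos [ 0.4483 -0.4139  0.136 ] yaw -4.74 z [-0.003   0.0052 -1.    ] F [ 0.2896  0.6315 -0.158 ] w 0.018675270905365176
```

```bash
python3 -m inch '[[[0,0,1,0,0,0,1.5],[0,0,2,0,0,0,1.5],[0,0,3,0,0,0,1.5],[0,0,3.7,0,0,0,1.5],[0,0,4.1,0,0,0,1.5],[0,0,4.2,0,0,0,1.5],[0,0,4.2,0,0,0,1.5],[0,0,4.2,0,0,0,1.5]]]'; python3 - <<'E'
from h import *
st()
E
```

```text
clock: 18.67
tool_pos: [0.4494, -0.415, 0.0963]
eef_rot: [-0.13, -3.138, -0.003]
force: [0.5, 0.7, -0.1]
width: 0.0183
t 18.67 pos [ 0.4494 -0.415   0.0963] yaw -4.74 z [-0.0003  0.0021 -1.    ] F [ 0.5421  0.659  -0.095 ] w 0.01830365830683778
```

Not seated yet (no reaction force), so I'll lower a little more, then open and back up.

```bash
python3 -m inch '[[[0,0,0.15,0,0,0,1.5],[0,0,0.3,0,0,0,1.5],[0,0,0.4,0,0,0,1.5],[0,0,0.4,0,0,0,1.5],[0,0,0.4,0,0,0,1.5]]]'
python3 -m inch '[[[0,0,0,0,0,0,3],[0,0,0,0,0,0,6],[0,0,0,0,0,0,6],[0,0,0,0,0,0,6],[0,0,0,0,0,0,6],[0,0,0,0,0,0,6]]]'
python3 -m inch '[[[0,0,-2,0,0,0,6],[0,0,-5,0,0,0,6],[0,0,-8,0,0,0,6],[0,0,-12,0,0,0,6],[0,0,-15,0,0,0,6],[0,0,-18,0,0,0,6],[0,0,-20,0,0,0,6],[0,0,-20,0,0,0,6]]]'
python3 - <<'E'
from h import *
st()
o,d=ray('top',(275.6,220)); th=np.radians(4.85)
C=np.array([.5165,.189,0])+np.array([np.cos(th),np.sin(th),0])*.0229; C[2]=.140; print('deck',C)
n=-tool(4.85,35)[:,2]; u=np.cross(tool(4.85)[:,1],n)
y=tool(4.85)[:,1]
s=((C-.004*n-o)@n)/(d@n); P=o+d*s; print('rib top',P,'rel u,y,n',(P-C)@u,(P-C)@y,(P-C)@n)
E
```

```text
clock: 19.08
tool_pos: [0.4494, -0.415, 0.0925]
eef_rot: [-0.13, -3.139, -0.003]
force: [0.6, -0.8, 1.5]
width: 0.0187
clock: 19.58
tool_pos: [0.4491, -0.4148, 0.092]
eef_rot: [-0.13, -3.138, -0.004]
force: [0.5, -0.5, 0.5]
width: 0.0603
clock: 20.25
tool_pos: [0.4514, -0.4177, 0.2993]
eef_rot: [0.13, 3.132, -0.01]
force: [0.4, 0.0, 1.1]
width: 0.0601
t 20.25 pos [ 0.4514 -0.4177  0.2993] yaw -4.74 z [ 0.0071 -0.0065 -1.    ] F [0.43   0.0028 1.1111] w 0.06007890370845183
deck [0.5393 0.1909 0.14  ]
rib top [0.5481 0.0891 0.1352] rel u,y,n -0.0025689214793610028 -0.10218019526495056 -0.003999999999999634
```

```bash
python3 - <<'E'
from h import *
C=np.array([.5393,.1909,.14]); T=tool(4.85,35); n=-T[:,2]; y=T[:,1]; u=np.cross(y,n)
A=C-.101*y+.09*n; G=C-.101*y-.030*n; print(A,G)
c=go((.44,-.13,.30),-4.7,cur=(np.array([.4495,-.415,.292]),tool(-4.7))); c=go(A,4.85,35,cur=c); c=go(G,4.85,35,cur=c)
E
```

```text
[0.4964 0.0859 0.2137] [0.565  0.0917 0.1154]
shift [ 3.2821 28.3263 -0.8   ] turn [0. 0. 0.]
shift [-3.8522 21.9793  8.6276] turn [-0.0509 -0.6094 -0.1615]
shift [-0. -0. 12.] turn [0. 0. 0.]
```

```bash
python3 -m inch '[[[0.5,4,-0.8,0,0,0,5],[1,8,-0.8,0,0,0,5],[1.5,12,-0.8,0,0,0,5],[2,16,-0.8,0,0,0,5],[2.5,20,-0.8,0,0,0,5],[3,24,-0.8,0,0,0,5],[3.3,27,-0.8,0,0,0,5],[3.3,28.3,-0.8,0,0,0,5]]]'
python3 -m inch '[[[-0.5,3,0,-0.01,-0.12,-0.03,5],[-1,6,0,-0.02,-0.24,-0.06,5],[-2,10,1,-0.03,-0.36,-0.09,5],[-3,14,2,-0.04,-0.48,-0.12,5],[-3.5,18,3,-0.05,-0.6,-0.16,5],[-3.8,21,3,-0.051,-0.609,-0.161,5],[-3.8,22,3,-0.051,-0.609,-0.161,5],[-3.8,22,4,-0.051,-0.609,-0.161,5]]]'
python3 -m inch '[[[0,0,0,0,0,0,5],[0,0,0,0,0,0,5],[0,0,0,0,0,0,5]]]'
python3 - <<'E'
from h import *
st(); go((.4964,.0859,.2137),4.85,35)
E
```

```text
clock: 20.92
tool_pos: [0.4386, -0.1267, 0.2994]
eef_rot: [-0.125, -3.136, -0.008]
force: [0.8, -0.1, 0.1]
width: 0.0501
clock: 21.58
tool_pos: [0.4953, 0.0884, 0.261]
eef_rot: [-0.111, 2.528, 0.039]
force: [0.4, -0.0, 0.7]
width: 0.0503
clock: 21.83
tool_pos: [0.4961, 0.0846, 0.2612]
eef_rot: [-0.102, 2.53, 0.036]
force: [0.1, -0.5, 0.5]
width: 0.05
t 21.83 pos [0.4961 0.0846 0.2612] yaw 4.68 z [ 0.5703  0.049  -0.82  ] F [ 0.0792 -0.5386  0.5019] w 0.05002473455008887
shift [2.6846 0.1142 3.9139] turn [ 0.0006 -0.0014 -0.0039]
```

```bash
python3 -m inch '[[[1.5,0,1.5,0,0,-0.003,5],[2.7,0.1,3.9,0,0,-0.003,5],[2.7,0.1,5.5,0,0,-0.003,5],[2.7,0.1,7,0,0,-0.003,5],[2.7,0.1,7,0,0,-0.003,5],[2.7,0.1,7,0,0,-0.003,5],[2.7,0.1,7,0,0,-0.003,5],[2.7,0.1,7,0,0,-0.003,5]]]'
python3 - <<'E'
from h import *
st(); go((.565,.0917,.1154),4.85,35)
a=snap('top','t7',(220,160,340,280),3.3); b=snap('scene','s7',(290,190,410,310),3.3)
cv2.imwrite('pics/m7.png',np.hstack([a,b])[:,:,::-1])
E
```

```text
clock: 22.5
tool_pos: [0.5145, 0.0879, 0.1901]
eef_rot: [-0.107, 2.527, 0.035]
force: [-0.4, -0.8, -0.2]
width: 0.05
t 22.5 pos [0.5145 0.0879 0.1901] yaw 4.87 z [ 0.5727  0.0496 -0.8183] F [-0.3765 -0.8231 -0.1893] w 0.05002742010310833
shift [ 0.1478 -0.0547  9.0283] turn [ 0.001   0.0015 -0.0003]
```

View pics/m7.png

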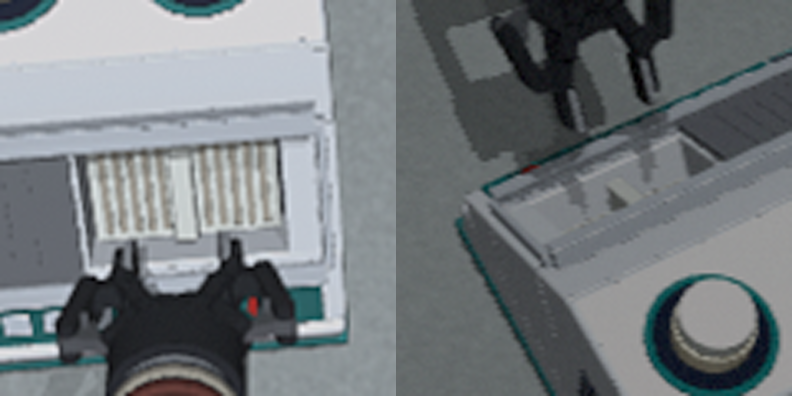

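The fingers, at (130,250) and (232,245), straddle the rib at x≈184 in the top crop. I'll descend and grip.

```bash
python3 -m inch '[[[0.1,0,2,0,0,0,5],[0.1,0,4,0,0,0,5],[0.1,0,6,0,0,0,5],[0.1,0,7.5,0,0,0,5],[0.1,0,8.5,0,0,0,5],[0.1,0,8.9,0,0,0,5],[0.1,0,8.9,0,0,0,5],[0.1,0,8.9,0,0,0,5]]]'; python3 f.py
python3 -m inch '[[[0,0,0,0,0,0,3],[0,0,0,0,0,0,0.9],[0,0,0,0,0,0,0.9],[0,0,0,0,0,0,0.9],[0,0,0,0,0,0,0.9],[0,0,0,0,0,0,0.9],[0,0,0,0,0,0,0.9]]]' 60; python3 f.py
```

```text
clock: 23.27
tool_pos: [0.5638, 0.0928, 0.1155]
eef_rot: [-0.108, 2.529, 0.036]
force: [0.4, -0.1, 0.7]
width: 0.05
t 23.27 pos [0.5638 0.0928 0.1155] yaw 4.93 z [ 0.5712  0.0502 -0.8193] F [ 0.4392 -0.0754  0.6904] w 0.049969320176376716
rel mouth, tool axes [ 0.0009 -0.1     0.1524] F tool [-0.7491 -0.1121 -0.3185]
clock: 23.85
tool_pos: [0.5639, 0.0927, 0.1162]
eef_rot: [-0.108, 2.528, 0.036]
force: [-5.4, -1.9, 5.8]
width: 0.013
t 23.85 pos [0.5639 0.0927 0.1162] yaw 4.93 z [ 0.5719  0.0501 -0.8188] F [-5.381  -1.86    5.7832] w 0.013002906543767572
rel mouth, tool axes [ 0.0006 -0.1001  0.152 ] F tool [ 1.1995 -1.3854 -7.9058]
```

```bash
python3 -m inch '[[[0,0,-0.5,0,0,0,0.9],[0,0,-1.5,0,0,0,0.9],[0,0,-3,0,0,0,0.9],[0,0,-5,0,0,0,0.9],[0,0,-7,0,0,0,0.9],[0,0,-9.5,0,0,0,0.9],[0,0,-12,0,0,0,0.9],[0,0,-14,0,0,0,0.9]]]' 80; python3 f.py
python3 - <<'E'
from h import *
o=ctrl.get_obs(); p=o['tool_pos']
c=go((.46,.05,.30),4.85); B=(.6037,-.2867); c=go((.60,-.28,.30),6,cur=c)
E
```

```text
clock: 24.52
tool_pos: [0.4822, 0.0857, 0.2305]
eef_rot: [-0.109, 2.53, 0.036]
force: [0.6, -0.3, -1.5]
width: 0.0121
t 24.52 pos [0.4822 0.0857 0.2305] yaw 4.94 z [ 0.5702  0.0502 -0.82  ] F [ 0.5775 -0.2598 -1.4989] w 0.012147031942226948
rel mouth, tool axes [ 0.0022 -0.0999  0.0113] F tool [ 0.4043 -0.3102  1.5454]
shift [-1.9148 -3.3623 -7.1469] turn [0.0015 0.6094 0.0011]
shift [-11.1598 -34.0655   0.    ] turn [ 0.      0.     -0.0201]
```

```bash
python3 -m inch '[[[0,0,-3,0,0,0,0.9],[-0.5,-1,-6,0,0.1,0,0.9],[-1,-2,-7.1,0,0.22,0,0.9],[-1.9,-3.4,-7.1,0,0.34,0,0.9],[-1.9,-3.4,-7.1,0,0.46,0,0.9],[-1.9,-3.4,-7.1,0,0.57,0,0.9],[-1.9,-3.4,-7.1,0,0.61,0,0.9],[-1.9,-3.4,-7.1,0,0.61,0,0.9]]]'
python3 -m inch '[[[-1,-3,0,0,0,0,0.9],[-2,-7,0,0,0,0,0.9],[-3,-11,0,0,0,0,0.9],[-4.5,-15,0,0,0,0,0.9],[-6,-19,0,0,0,0,0.9],[-7.5,-23,0,0,0,0,0.9],[-9,-27,0,0,0,0,0.9],[-10,-30,0,0,0,0,0.9]]]'
python3 - <<'E'
from h import *
st(); go((.6037,-.2867,.25),6)
E
```

```text
clock: 25.18
tool_pos: [0.4628, 0.0495, 0.2984]
eef_rot: [0.135, -3.137, -0.002]
force: [-0.4, -0.6, -0.7]
width: 0.0124
clock: 25.85
tool_pos: [0.5868, -0.2427, 0.2982]
eef_rot: [-0.134, 3.138, 0.001]
force: [0.1, 0.9, -0.8]
width: 0.0121
t 25.85 pos [ 0.5868 -0.2427  0.2982] yaw 4.88 z [ 0.0006  0.0006 -1.    ] F [ 0.0975  0.9321 -0.8285] w 0.012093333429329955
shift [-1.3081 -4.5272  4.8188] turn [ 0.0005  0.0007 -0.0196]
```

```bash
python3 -m inch '[[[-0.5,-2,1,0,0,-0.01,0.9],[-1.3,-4.4,4,0,0,-0.02,0.9],[-1.3,-4.4,7,0,0,-0.02,0.9],[-1.3,-4.4,10,0,0,-0.02,0.9],[-1.3,-4.4,13,0,0,-0.02,0.9],[-1.3,-4.4,16,0,0,-0.02,0.9],[-1.3,-4.4,17,0,0,-0.02,0.9],[-1.3,-4.4,17,0,0,-0.02,0.9]]]'
python3 -m inch '[[[0,0,0,0,0,0,0.9],[0,0,0,0,0,0,0.9],[0,0,0,0,0,0,0.9],[0,0,0,0,0,0,0.9]]]'
python3 - <<'E'
from h import *
st(); go((.6037,-.2867,.034),6)
a=snap('top','t8',(380,140,510,270),3.07); b=snap('scene','s8',(160,270,290,400),3.07)
cv2.imwrite('pics/m8.png',np.hstack([a,b])[:,:,::-1])
E
```

```text
clock: 26.52
tool_pos: [0.6001, -0.281, 0.1239]
eef_rot: [0.166, -3.13, -0.01]
force: [-0.3, 0.1, -1.3]
width: 0.0128
clock: 26.85
tool_pos: [0.6053, -0.284, 0.1313]
eef_rot: [-0.166, 3.133, -0.002]
force: [0.0, 0.1, -0.8]
width: 0.0126
t 26.85 pos [ 0.6053 -0.284   0.1313] yaw 6.08 z [ 0.004  -0.0014 -1.    ] F [ 0.023   0.1373 -0.814 ] w 0.012619243305403491
shift [ 0.2256 -0.2294  9.7313] turn [-0.0018  0.0038  0.0014]
```

View pics/m8.png

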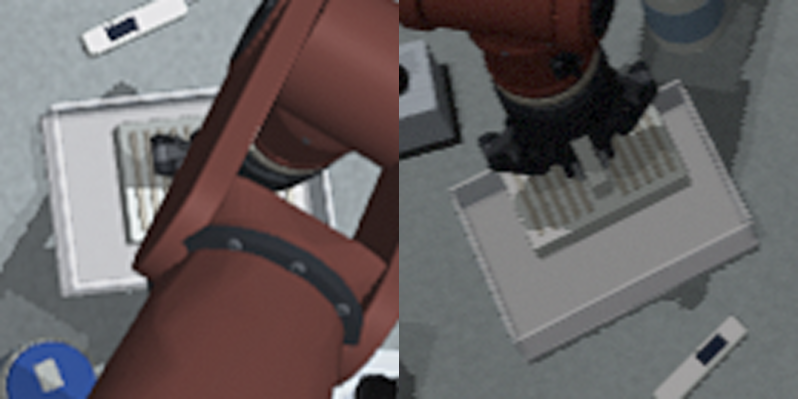

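```bash
python3 - <<'E'
from h import *
p=onz('top',(419.7,199.9),.127); T=tool(6); print(p, p-T[:,1]*.062)
print('bin left mid',onz('top',(56/3.07+380,199/3.07+140),.055), np.array([.6037,-.2867,0])+T[:,1]*.1)
st()
E
```

```text
[ 0.5933 -0.2199  0.127 ] [ 0.5998 -0.2815  0.127 ]
bin left mid [ 0.5937 -0.1851  0.055 ] [ 0.5932 -0.1872  0.    ]
t 26.95 pos [ 0.6047 -0.2837  0.1302] yaw 6.08 z [ 0.0024 -0.0004 -1.    ] F [-0.6073  0.3188 -1.5042] w 0.012154786426766952
```

The cartridge centre sits about 4–5 mm from the bin centre in each axis, which leaves plenty of margin. I'll lower it.

```bash
python3 -m inch '[[[0,-0.3,1.5,0,0.003,0,0.9],[0,-0.3,3,0,0.003,0,0.9],[0,-0.3,5,0,0.003,0,0.9],[0,-0.3,6.5,0,0.003,0,0.9],[0,-0.3,8,0,0.003,0,0.9],[0,-0.3,8.8,0,0.003,0,0.9],[0,-0.3,8.8,0,0.003,0,0.9],[0,-0.3,8.8,0,0.003,0,0.9]]]'
python3 -m inch '[[[0,0,0.2,0,0,0,0.9],[0,0,0.4,0,0,0,0.9],[0,0,0.5,0,0,0,0.9],[0,0,0.5,0,0,0,0.9],[0,0,0.5,0,0,0,0.9]]]'; python3 -c "
from h import *
st()"
```

```text
clock: 27.62
tool_pos: [0.6039, -0.286, 0.0395]
eef_rot: [0.166, -3.133, -0.002]
force: [-0.5, 0.7, -1.3]
width: 0.0125
clock: 28.03
tool_pos: [0.6043, -0.2863, 0.0359]
eef_rot: [0.166, -3.135, -0.001]
force: [-0.6, 0.7, 1.5]
width: 0.0126
t 28.03 pos [ 0.6043 -0.2863  0.0359] yaw 6.07 z [-0.0025  0.0004 -1.    ] F [-0.636   0.6504  1.451 ] w 0.012579148916230782
```

```bash
python3 -m inch '[[[0,0,0.1,0,0,0,0.9],[0,0,0.1,0,0,0,0.9],[0,0,0.1,0,0,0,0.9]]]'
python3 -m inch '[[[0,0,0,0,0,0,2],[0,0,0,0,0,0,4],[0,0,0,0,0,0,4],[0,0,0,0,0,0,4],[0,0,0,0,0,0,4]]]'
python3 -m inch '[[[0,0,-1,0,0,0,4],[0,0,-3,0,0,0,4],[0,0,-6,0,0,0,4],[0,0,-9,0,0,0,4],[0,0,-13,0,0,0,4],[0,0,-17,0,0,0,4],[0,0,-21,0,0,0,4],[0,0,-24,0,0,0,4]]]'
python3 -m inch '[[[2,3,0,0,0,0,4],[4,6,0,0,0,0,4],[7,9,0,0,0,0,4],[10,12,0,0,0,0,4],[13,15,0,0,0,0,4],[15,17,0,0,0,0,4],[17,20,0,0,0,0,4],[17,22,0,0,0,0,4]]]'
python3 - <<'E'
from h import *
st(); a=snap('top','t9'); b=snap('scene','s9')
v=np.hstack([cv2.resize(a[100:320,330:550],(400,400)),cv2.resize(b[180:400,120:340],(400,400))])
w=np.hstack([cv2.resize(a[170:280,120:340],(400,200)),cv2.resize(b[150:260,310:530],(400,200))])
cv2.imwrite('pics/m9.png',np.vstack([v,w])[:,:,::-1])
E
```

```text
clock: 28.28
tool_pos: [0.6043, -0.2863, 0.0358]
eef_rot: [0.166, -3.134, -0.001]
force: [-2.5, 1.4, 5.6]
width: 0.0125
clock: 28.7
tool_pos: [0.6039, -0.286, 0.034]
eef_rot: [0.166, -3.134, -0.002]
force: [0.6, -0.2, 0.3]
width: 0.04
clock: 29.37
tool_pos: [0.6057, -0.2868, 0.2798]
eef_rot: [-0.166, 3.136, -0.003]
force: [0.5, -0.5, -0.1]
width: 0.0399
clock: 30.03
tool_pos: [0.4089, -0.0837, 0.2752]
eef_rot: [0.165, -3.133, -0.002]
force: [0.9, 0.8, 0.1]
width: 0.0401
t 30.03 pos [ 0.4089 -0.0837  0.2752] yaw 6.03 z [-0.0044  0.0013 -1.    ] F [0.9134 0.797  0.0811] w 0.04010199524554398
```

View pics/m9.png

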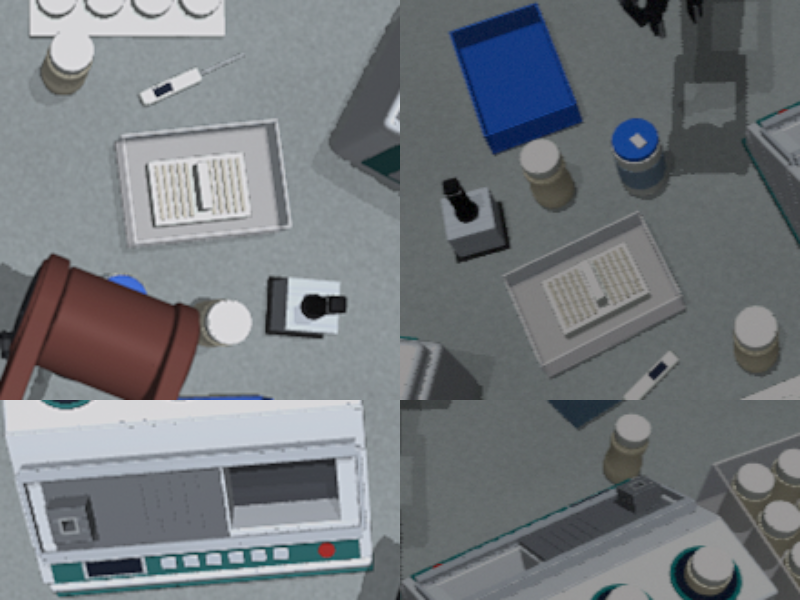

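The cartridge lies flat and central in the clear bin (top crop (199,188), bin centre about (205,183)). The pin tool is seated, the cover is open with an empty bay, and the bystanders are unmoved. I'll let the arm settle and hand in.

```bash
python3 -m inch '[[[0,0,0,0,0,0,4],[0,0,0,0,0,0,4],[0,0,0,0,0,0,4],[0,0,0,0,0,0,4],[0,0,0,0,0,0,4],[0,0,0,0,0,0,4]]]'; python3 -c "
from h import *
print(ctrl.sign_off()); st()"
```

```text
clock: 30.63
tool_pos: [0.4126, -0.086, 0.2749]
eef_rot: [0.165, -3.134, -0.002]
force: [-0.2, -0.2, -0.8]
width: 0.04
the job is handed in; nothing more can be done
None
the job is handed in; nothing more can be done
```

The used cartridge is out of the thawer and lying flat in the clear bin. I handed the job in at about 31 s on the robot's clock; no verdict is reported.

- **Cover:** I pressed the release button to its hard stop with the pin, with about 27 N along it. I held it down while pushing the cover about 140 mm to its open stop, with 13–29 N along the pin at every check. The last picture shows the cover open.
- **Pin tool:** It went back into its stand and stands upright; a light 1.5 N upward force at the end of the insertion suggested the collar was on the block.
- **Cartridge:** I lifted it by its rib and lowered it into the bin while still gripped, releasing it only once it touched the floor. In the picture it lies flat, rib up, within about 10 mm of the bin's centre.
- **Bystanders and bin:** They looked unmoved in the picture, judged by eye rather than measured. The arm was clear of everything and still.

No check failed. Three things were not measured directly:
- **Button depth at the open stop:** The depth reading fell by 1–2 mm because the tool flexed sideways. I judged the button still down from the 17–29 N along the pin.
- **Button up at the end:** I did not measure it; the pin was fully out of the well.
- **Camera heights:** Heights from the two cameras together read about 5 mm low, so I used the known heights instead.

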